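Set the missing section into the plaster mould

ROBOT

A 7-joint arm with a two-finger parallel gripper is mounted at the origin on a cart in front of the work surface, level with it; the furniture and walls round the work are solid. World frame = base frame: x ahead of the robot, y to its left, z up, the work surface at z = 0. Lengths are in m, angles in rad, forces in N, time in s.
With the tool pointing down it reaches from about 0.425 to 0.875 m from the base axis. Payload 4.7 kg.
Tool frame: the origin (TCP) lies between the finger pads; the fingertips stand 14 mm ahead of it and the grasp point (between the pads) lies 5 mm behind it; z points along the fingers, y is the line along which they close (so a half turn about z gives the same grasp; the last joint's range is limited). The gripper opens to 87 mm and grips with 3 to 60 N. Pads are 19 mm wide; open, the fingers measure 117 mm over their backs; the gripper's body (75 mm by 190 mm) begins 51 mm behind the grasp point.
Start: joints at [1.247, 0.321, -0.07, 1.45, 0.023, 1.371, -0.057], TCP at [0.215, -0.613, 0.204] pointing down, gripper open.
Joint ranges: [-2.86, 2.86], [-0.3, 2.09], [-1.38, 1.24], [0.06, 2.45], [-1.56, 4.7], [0.09, 2.05], [-2.69, 2.69]. Speed limits (rad/s): [2.57, 2.57, 3.14, 3.14, 3.14, 3.14, 3.14].

INTERFACE

Orientations are given as a rotation vector (axis times angle).
In Python, from bench import ctrl gives the robot as it stands.
- The arm moves only by the tool step_arm, never from a script. Its argument "commands" is a list of rows, each an object with "travel": the shift along the tool's x, y, z in m, a list of three; "turn": the turn, a rotation vector about the tool's x, y, z in degrees, a list of three. A call has 1 to 5 rows; each row is the pose to reach, as a shift and turn from the pose commanded when the call began, along the tool's axes at that moment; what a row does not reach only later rows make up. A row lasts 1/10 s, in which the tool goes at most 50 mm and 8.59 degrees, less where a joint would pass 70% of its speed; a pose out of reach is approached as far as the arm can. A call with a gripper value outside its range is refused whole. "gripper" is the opening, from 0 (shut) to 1 (fully open), set as the call begins (left out, the last holds). The fingers move at their own pace and stop on an object; "force" is the grip in N (left out, the last holds). Time passes only in rows, so rows that repeat a pose let the fingers close. It gives the time, the measured TCP pose, the force, the opening and the grip force at its end, in the units of the state.
- ctrl.get_state(): the state, without advancing time (a new reading comes with each control period).
- ctrl.get_image(name): name is "scene" or "top" or "wrist"; returns the picture (420x560x3 uint8, red, green, blue); there is no depth.
- ctrl.camera_model(name): a dict with "fx", "fy", "cx", "cy" (pixels), "R" (3x3) and "t" (3): a world point X has camera coordinates R X + t; the wrist camera has in their place "T_tool_cam" (4x4, takes a point from camera to tool coordinates, whose origin is the TCP and whose axes are the flange's). Camera axes: x right, y down, z forward; pixel columns grow to the right and rows downward; lengths in m; the calibration is good to about 2 mm. A picture is of the moment at which its call begins: read the wrist's pose just before it. camera_model takes no time and is no camera call.
- ctrl.close_job(): hands the job in; it is judged then, once.
The state is a dict: "time": time; "joint_positions": joint angles; "qd": joint speeds; "joint_torque": joint torques, N m; "position": TCP position; "tool_rot": TCP orientation; "ft_force": force on the tool from outside, world axes, zero at the start; "torque": the same for the moment, N m; "grip_width": opening from 0.0 (shut) to 1.0 (fully open); "grip_force": force on a finger pad.
Only numpy, scipy, OpenCV 4.12 (cv2) and the standard library are available. Lean on these libraries where they do the work, as an engineer would, in place of code of your own. Each camera call takes 0.05 s, during which the arm holds its last target. There are 200 camera calls.

TASK

Two plaster mould sections stand loose on the table. Pick up the narrower one by its wooden grip and lower it into the gap between the two sections already packed in the low plywood case, lined up with them and sitting flat on the case floor. Do not drop it or shift, tip or lift the sections it goes between.

Things in the scene. Friction and masses are not known exactly. Their poses are not given: they have to be found in the camera images.
- narrow_section: plaster block 84 mm along its x, 50 mm along y, 45 mm high; upright wooden grip centred on top (22 mm along x, 30 mm along y, 45 to 85 mm above the underside). Origin at the centre of its underside, z up. 0.17 to 0.35 kg, loose, standing on the table; the other loose section is 90 mm along y, too broad for the gap. Take it by the grip, fingers closing along its x (22 mm).
- case: low plywood case, fixed; inside 100 mm along x, 192 mm along y; floor top 8 mm, wall rims 30 mm above the table. Two sections fill its ends and leave a gap 68 mm along y, 100 mm along x. Origin on the table under the middle of the gap, z up. The narrow section goes there, its x along the case's x (either way round), its underside 8 mm above this origin.
- left_section: plaster block 84 mm along its x, 50 mm along y, 45 mm high; upright wooden grip centred on top (22 mm along x, 30 mm along y, 45 to 85 mm above the underside). Origin at the centre of its underside, z up. 0.25 kg, loose, in place at the case's +y end, 60 mm from the middle of the gap; must stay as it is.
- right_section: plaster block 84 mm along its x, 70 mm along y, 45 mm high; upright wooden grip centred on top (22 mm along x, 30 mm along y, 45 to 85 mm above the underside). Origin at the centre of its underside, z up. 0.33 kg, loose, in place at the case's -y end, 70 mm from the middle of the gap; must stay as it is.

How it is judged:
By the outcome, as a careful person would: the job done as asked, in the order asked, and still so for the second after the job is handed in, with the robot touching nothing.
It also fails if it takes over 48 s, if anything falls off the work surface, if the arm or the gripper's body presses on something with over 40 N, if the wrist force passes 120 N, or if a joint passes its speed limit or range.

## Working session

There is one attempt and no reset: what is moved stays moved. The work goes in short steps, Python scripts to look and compute and a tool call to move; the robot and the scene stay as the last step left them, time stands still between calls to the robot, and variables do not carry over. Pictures are saved under pics/ and viewed, at most 10 in all, crops included, and the job is handed in when it is done.

Besides the shell and the picture viewer there is one more tool, called as a command line: name --argument value ..., lists and objects as JSON in quotes. step_arm: Moves the arm, as the interface text tells. Its arguments: {"type":"object","properties":{"commands":{"type":"array"},"gripper":{"type":"number"},"force":{"type":"number"}},"required":["commands"]}

```bash
mkdir -p pics
python3 - <<'E'
from bench import ctrl
import cv2
s=ctrl.get_state()
print(s)
for n in("top","scene"):
    im=ctrl.get_image(n); cv2.imwrite(f"pics/{n}0.png",im[:,:,::-1]); m=ctrl.camera_model(n); print(n,m)
print(ctrl.camera_model("wrist"))
E
```

```text
{'time': 0.0, 'joint_positions': array([ 1.24708728,  0.32182398, -0.07008941,  1.45166686,  0.02260708,
        1.37077552, -0.05686662]), 'qd': array([ 0.00078752, -0.00100966,  0.00078785, -0.00160092,  0.00061425,
       -0.000549  ,  0.00133398]), 'joint_torque': array([-1.91778163e-04, -4.91289461e+01, -4.03922852e-01, -3.12528849e+01,
       -6.40218286e-02,  4.39026486e-02,  1.86454999e-04]), 'position': array([ 0.21518352, -0.61273515,  0.20266502]), 'tool_rot': array([-3.09505420e+00, -5.27908227e-01,  6.55435950e-04]), 'ft_force': array([-0.43396463,  0.57120604, -0.28165554]), 'torque': array([-0.06309871, -0.03258723, -0.01018938]), 'grip_force': 0.0, 'grip_width': 0.9979189537232023}
top {'fx': 532.615520798893, 'fy': 532.615520798893, 'cx': 289.0636544065017, 'cy': 217.3480527746943, 'R': array([[-0.01223042, -0.99984034,  0.01302713],
       [-0.99345126,  0.0106701 , -0.11375735],
       [ 0.11360018, -0.01433312, -0.99342315]]), 't': array([-0.03987477,  0.53700001,  1.0697778 ])}
scene {'fx': 534.3230182606251, 'fy': 534.3230182606251, 'cx': 290.4816676085858, 'cy': 207.15181475059998, 'R': array([[-0.82477426, -0.56522247, -0.01646148],
       [-0.30648469,  0.47130892, -0.82700365],
       [ 0.47519949, -0.67704613, -0.5619555 ]]), 't': array([0.42215431, 0.20665553, 0.88207445])}
{'fx': 376.12100564613377, 'fy': 376.12100564613377, 'cx': 285.84222652481293, 'cy': 209.37515118919742, 'T_tool_cam': array([[ 1.12500825e-03, -9.59654418e-01, -2.81179893e-01,
         7.56470909e-02],
       [ 9.99999366e-01,  1.09025067e-03,  2.80047291e-04,
         2.57574195e-04],
       [ 3.78079466e-05, -2.81180030e-01,  9.59655037e-01,
        -1.79013741e-01],
       [ 0.00000000e+00,  0.00000000e+00,  0.00000000e+00,
         1.00000000e+00]])}
```

View pics/top0.png

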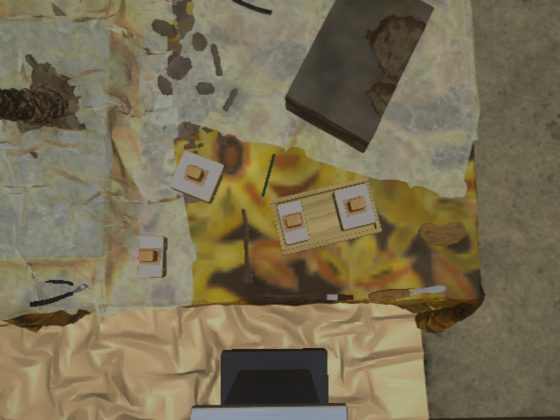

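View pics/scene0.png

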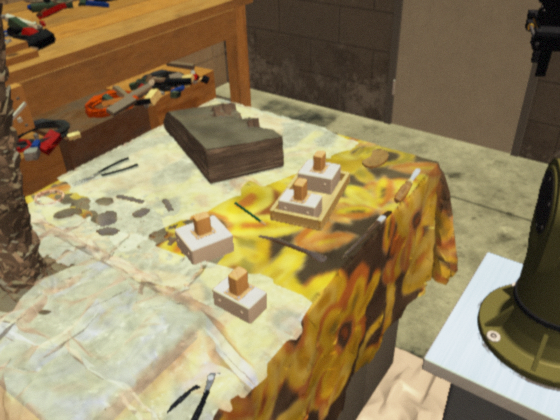

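The top picture shows the narrow section at about (152,256), the broad one at (197,175), and the case centred near (327,217). Next I'll enlarge crops to read the corners.

Run:
```python
import cv2,numpy as np
im=cv2.imread("pics/top0.png")
a=cv2.resize(im[226:286,120:185],None,fx=6,fy=6,interpolation=cv2.INTER_CUBIC)
b=cv2.resize(im[175:260,265:390],None,fx=6,fy=6,interpolation=cv2.INTER_CUBIC)
cv2.imwrite("pics/ca.png",a);cv2.imwrite("pics/cb.png",b)
```

```text
(no output)
```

View pics/ca.png

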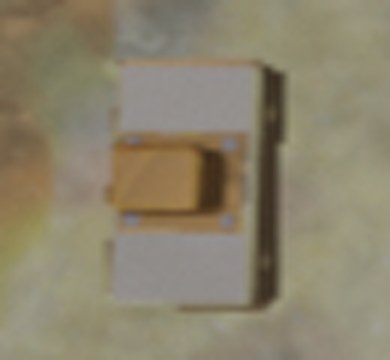

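View pics/cb.png

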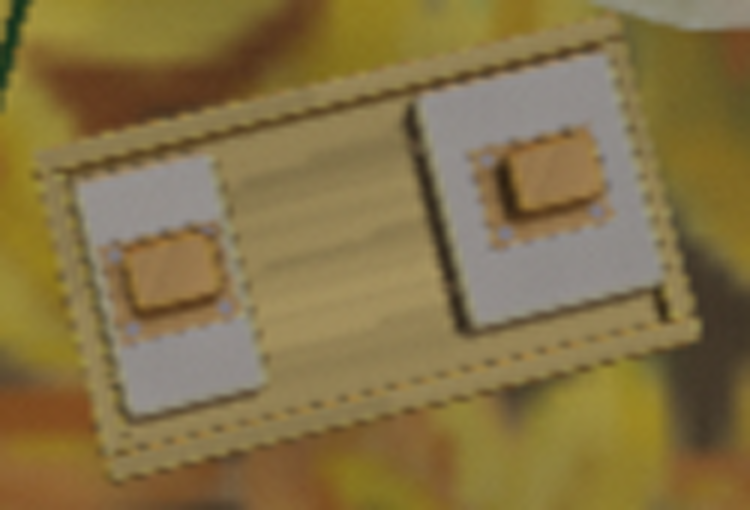

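The crops show the narrow block's top corners, the case rims and the section tops clearly. Fitting poses.

```bash
cat > h.py <<'E'
import numpy as np
from scipy.optimize import least_squares
from scipy.spatial.transform import Rotation as Ro
from bench import ctrl
def ray(m,uv,z,R=None,t=None):
    """pixels -> world points on plane z"""
    R=m["R"] if R is None else R; t=m["t"] if t is None else t
    c=-R.T@t; uv=np.atleast_2d(uv).astype(float)
    d=np.c_[(uv[:,0]-m["cx"])/m["fx"],(uv[:,1]-m["cy"])/m["fy"],np.ones(len(uv))]@R
    return (c+d*((z-c[2])/d[:,2])[:,None])[:,:2]
def fit(P,B):
    """rigid 2D: body points B -> P ; returns x,y,yaw deg, rms"""
    f=lambda q:((np.array([[np.cos(q[2]),-np.sin(q[2])],[np.sin(q[2]),np.cos(q[2])]])@B.T).T+q[:2]-P).ravel()
    best=min((least_squares(f,[*P.mean(0),a]) for a in (-2,-1,0,1,2)),key=lambda r:r.cost)
    return np.r_[best.x[:2],np.degrees(best.x[2])],1e3*np.sqrt(np.mean(best.fun**2))
def wristcam(s):
    m=ctrl.camera_model("wrist");T=np.eye(4);T[:3,:3]=Ro.from_rotvec(s["tool_rot"]).as_matrix();T[:3,3]=s["position"]
    W=np.linalg.inv(T@m["T_tool_cam"]); return m,W[:3,:3],W[:3,3]
E
python3 - <<'E'
from h import *
np.set_printoptions(precision=4,suppress=True)
m=ctrl.camera_model("top")
def px(l,o):return (np.array(l)+.5)/6-.5+o
box=lambda w,h:np.array([[w,h],[w,-h],[-w,-h],[-w,h]])/2  # TL,TR,BR,BL in top image (x up, y left)
A=ray(m,px([(118,65),(262,63),(253,305),(112,302)],[120,226]),.045); print("narrow",*fit(A,box(.084,.05)))
g=ray(m,px([(115,145),(200,145),(197,210),(112,210)],[120,226]),.085); print("grip",*fit(g,box(.022,.03)))
o=[265,175]
L=ray(m,px([(75,180),(212,157),(262,382),(130,415)],o),.053)
R=ray(m,px([(415,100),(605,55),(665,285),(475,328)],o),.053)
print("L",*fit(L,box(.084,.05)));print("R",*fit(R,box(.084,.07)))
print("both",*fit(np.r_[L,R],np.r_[box(.084,.05)+[0,.06],box(.084,.07)-[0,.07]]))
C=ray(m,px([(40,160),(615,20),(697,335),(118,478)],o),.03)
w=.112;h=.204;print("case",*fit(C,box(w,h)+[0,-.01]),np.linalg.norm(C-np.roll(C,1,0),axis=1))
E
```

```text
narrow [ 0.4592  0.2342 -0.8203] 1.571299695056745
grip [ 0.4594  0.2342 -1.0002] 0.9848460606687554
L [ 0.5249 -0.0533 11.8279] 2.0544384185785476
R [ 0.5547 -0.1792 12.8679] 1.7679541277445086
both [ 0.5387 -0.1114 12.9782] 2.007754507973897
case [ 0.5368 -0.1128 13.1596] 0.767854102365333 [0.1131 0.2061 0.1132 0.2054]
```

```bash
cat >> h.py <<'E'
def down(psi):
    a=np.radians(psi); return Ro.from_matrix(np.array([[np.cos(a),np.sin(a),0],[np.sin(a),-np.cos(a),0],[0,0,-1]]))
def chain(wps,p=None,r=None):
    """wps: (x,y,z,tool-x heading deg); prints travel/turn from each to the next"""
    s=ctrl.get_state(); p=s["position"] if p is None else p; r=Ro.from_rotvec(s["tool_rot"]) if r is None else r
    for w in wps:
        q,t=np.array(w[:3]),down(w[3])
        print(w,"travel",np.round(r.inv().apply(q-p),4),"turn",np.round((r.inv()*t).as_rotvec(degrees=True),2)); p,r=q,t
E
python3 -c "
from h import *
chain([(.40,-.42,.22,48),(.52,-.18,.22,70),(.53,.05,.22,89.1),(.459,.234,.20,89.1)])"
```

```text
(0.4, -0.42, 0.22, 48) travel [ 0.2383 -0.1207 -0.0171] turn [-1.000e-01 -2.000e-02 -2.865e+01]
(0.52, -0.18, 0.22, 70) travel [ 0.2587 -0.0714  0.    ] turn [  0.   0. -22.]
(0.53, 0.05, 0.22, 89.1) travel [ 0.2195 -0.0693  0.    ] turn [  0.    0.  -19.1]
(0.459, 0.234, 0.2, 89.1) travel [ 0.1829 -0.0739  0.02  ] turn [0. 0. 0.]
```

step_arm --commands '[{"travel": [0.048,-0.024,-0.004],"turn": [0,0,-6]},{"travel": [0.095,-0.048,-0.008],"turn": [0,0,-12]},{"travel": [0.143,-0.072,-0.012],"turn": [0,0,-18]},{"travel": [0.19,-0.096,-0.016],"turn": [0,0,-24]},{"travel": [0.23,-0.116,-0.017],"turn": [0,0,-28.65]}]' --gripper 1

```text
time: 0.6
position: [0.3893, -0.4318, 0.2206]
tool_rot: [2.867, 1.283, -0.0]
ft_force: [1.9, 0.1, -0.6]
grip_width: 0.999
grip_force: 0.0
```

step_arm --commands '[{"travel": [0.048,-0.013,0],"turn": [0,0,-5]},{"travel": [0.096,-0.026,0],"turn": [0,0,-10]},{"travel": [0.144,-0.04,0],"turn": [0,0,-15]},{"travel": [0.192,-0.053,0],"turn": [0,0,-20]},{"travel": [0.24,-0.066,0],"turn": [0,0,-22]}]'

```text
time: 1.1
position: [0.5001, -0.2091, 0.2202]
tool_rot: [2.571, 1.805, -0.001]
ft_force: [0.7, -0.3, -0.2]
grip_width: 1.001
grip_force: 0.0
```

step_arm --commands '[{"travel": [0.046,-0.014,0],"turn": [0,0,-5]},{"travel": [0.092,-0.029,0],"turn": [0,0,-10]},{"travel": [0.138,-0.043,0],"turn": [0,0,-15]},{"travel": [0.184,-0.058,0],"turn": [0,0,-19]},{"travel": [0.22,-0.069,0],"turn": [0,0,-19.1]}]'

```text
time: 1.6
position: [0.5095, 0.0228, 0.2204]
tool_rot: [-2.234, -2.208, 0.0]
ft_force: [0.6, -0.2, 0.5]
grip_width: 0.996
grip_force: 0.0
```

```bash
python3 -c "
from h import *
print(ctrl.get_state()['position'])
chain([(.459,.234,.20,89.1)])"
```

```text
[0.50950093 0.02275001 0.22035658]
(0.459, 0.234, 0.2, 89.1) travel [ 0.2107 -0.0529  0.0204] turn [-0.01 -0.01  0.24]
```

step_arm --commands '[{"travel": [0.048,-0.012,0.005],"turn": [0,0,0]},{"travel": [0.096,-0.024,0.01],"turn": [0,0,0.2]},{"travel": [0.144,-0.036,0.015],"turn": [0,0,0.2]},{"travel": [0.19,-0.048,0.02],"turn": [0,0,0.2]},{"travel": [0.21,-0.053,0.02],"turn": [0,0,0.2]}]'

```text
time: 2.1
position: [0.4574, 0.2351, 0.1999]
tool_rot: [-2.234, -2.206, 0.0]
ft_force: [0.7, -0.6, -0.2]
grip_width: 1.002
grip_force: 0.0
```

step_arm --commands '[{"travel": [0,0,0],"turn": [0,0,0]},{"travel": [0,0,0],"turn": [0,0,0]},{"travel": [0,0,0],"turn": [0,0,0]}]'

```text
time: 2.4
position: [0.4611, 0.2283, 0.2002]
tool_rot: [2.245, 2.197, -0.001]
ft_force: [-0.1, -0.3, 0.5]
grip_width: 1.001
grip_force: 0.0
```

Run:
```python
from h import *
import cv2
s=ctrl.get_state(); im=ctrl.get_image("wrist"); cv2.imwrite("pics/w1.png",im[:,:,::-1]); np.save("w1.npy",np.r_[s["position"],s["tool_rot"]]); print(s["position"],s["tool_rot"],s["time"])
```

```text
[0.46107925 0.22832543 0.200153  ] [ 2.24507733e+00  2.19683588e+00 -1.42223349e-03] 2.4
```

View pics/w1.png

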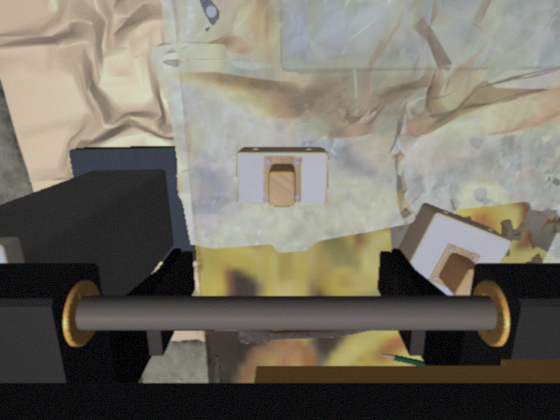

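The wrist view shows the narrow block's top at columns 239–327, rows 152–205, with the grip top around (282,186).

Run:
```python
from h import *
np.set_printoptions(precision=4,suppress=True)
w=np.load("w1.npy"); m,R,t=wristcam({"position":w[:3],"tool_rot":w[3:]})
box=lambda w,h:np.array([[-w,h],[w,h],[w,-h],[-w,-h]])/2
A=ray(m,[(239,153),(326.5,153),(327,206),(239,204)],.045,R,t);print(A,*fit(A,box(.084,.05)))
g=ray(m,[(269,177),(296,177),(295,207),(269,207)],.085,R,t);print(g)
p=np.array([.459,.234])
for c in [(0,0,.085),(-.011,.015,.085),(.011,-.015,.085),(-.042,.025,.045),(.042,-.025,.045)]:
    v=R@np.r_[p+c[:2],c[2]]+t; print(m["fx"]*v[0]/v[2]+m["cx"],m["fy"]*v[1]/v[2]+m["cy"])
chain([(.459,.234,.12,89.1),(.459,.234,.066,89.1)])
```

```text
[[0.4189 0.2596]
 [0.4965 0.258 ]
 [0.4974 0.2091]
 [0.4163 0.2127]] [ 0.4573  0.2349 -1.6453] 1.9380887022001245
[[0.4467 0.2456]
 [0.4682 0.2451]
 [0.4671 0.2203]
 [0.4459 0.2208]]
284.7300946745911 190.83286390286423
270.44472404780504 172.69330113321874
298.62576760560034 208.47758856166118
236.90947325845198 153.76503679842426
330.8748567297533 206.06122398007153
(0.459, 0.234, 0.12, 89.1) travel [ 0.0057 -0.0023  0.0802] turn [-0.01  0.05 -0.37]
(0.459, 0.234, 0.066, 89.1) travel [0.    0.    0.054] turn [0. 0. 0.]
```

step_arm --commands '[{"travel": [0.006,-0.0036,0.03],"turn": [0,0,-0.2]},{"travel": [0.006,-0.0036,0.06],"turn": [0,0,-0.2]},{"travel": [0.006,-0.0036,0.09],"turn": [0,0,-0.2]},{"travel": [0.006,-0.0036,0.115],"turn": [0,0,-0.2]},{"travel": [0.006,-0.0036,0.134],"turn": [0,0,-0.2]}]'

```text
time: 2.95
position: [0.4569, 0.2341, 0.0646]
tool_rot: [-2.242, -2.201, 0.003]
ft_force: [-0.1, 0.4, 0.0]
grip_width: 0.997
grip_force: 0.0
```

step_arm --commands '[{"travel": [0,0,0],"turn": [0,0,0]},{"travel": [0,0,0],"turn": [0,0,0]},{"travel": [0,0,0],"turn": [0,0,0]},{"travel": [0,0,0],"turn": [0,0,0]}]'

```text
time: 3.35
position: [0.458, 0.2363, 0.0677]
tool_rot: [2.238, 2.202, 0.003]
ft_force: [-0.5, 0.1, -0.3]
grip_width: 1.002
grip_force: 0.0
```

step_arm --commands '[{"travel": [0,0,0],"turn": [0,0,0]},{"travel": [0,0,0],"turn": [0,0,0]},{"travel": [0,0,0],"turn": [0,0,0]},{"travel": [0,0,0],"turn": [0,0,0]},{"travel": [0,0,0],"turn": [0,0,0]}]' --gripper 0 --force 30

```text
time: 3.85
position: [0.4569, 0.2362, 0.0664]
tool_rot: [2.239, 2.204, -0.0]
ft_force: [-0.2, -0.2, 0.6]
grip_width: 0.628
grip_force: 0.0
```

step_arm --commands '[{"travel": [0,0,0],"turn": [0,0,0]},{"travel": [0,0,0],"turn": [0,0,0]},{"travel": [0,0,0],"turn": [0,0,0]},{"travel": [0,0,0],"turn": [0,0,0]},{"travel": [0,0,0],"turn": [0,0,0]}]'

```text
time: 4.35
position: [0.4573, 0.2364, 0.0667]
tool_rot: [2.239, 2.204, 0.001]
ft_force: [0.3, 0.1, 0.8]
grip_width: 0.17
grip_force: 0.6
```

step_arm --commands '[{"travel": [0,0,0],"turn": [0,0,0]},{"travel": [0,0,0],"turn": [0,0,0]},{"travel": [0,0,0],"turn": [0,0,0]}]'

```text
time: 4.65
position: [0.4572, 0.2364, 0.0667]
tool_rot: [2.238, 2.204, 0.001]
ft_force: [-0.4, 0.2, 3.5]
grip_width: 0.012
grip_force: 1.5
```

The fingers shut without holding the grip, so I'll take a look.

Run:
```python
from h import *
import cv2
s=ctrl.get_state(); im=ctrl.get_image("wrist"); im2=ctrl.get_image("scene");im3=ctrl.get_image("top")
a=cv2.resize(im,(400,300)); b=cv2.resize(im2[180:330,150:350],(400,300)); c=cv2.resize(im3[180:300,80:240],(400,300))
cv2.imwrite("pics/m1.png",np.vstack([np.hstack([a,b]),np.hstack([c,c*0])])[:,:,::-1]);cv2.imwrite("pics/w2.png",im[:,:,::-1]);cv2.imwrite("pics/t2.png",im3[:,:,::-1])
print(s)
```

```text
{'time': 4.65, 'joint_positions': array([ 0.26512424,  0.24949981, -0.876476  ,  1.92073647,  0.21838686,
        1.06899566, -0.71766222]), 'qd': array([ 4.14457530e-04, -2.75795614e-04,  3.89858536e-04, -7.61019192e-04,
        1.36561606e-03, -3.99253614e-05,  4.86348671e-04]), 'joint_torque': array([ 3.07276729e-02, -2.94692338e+01, -5.25528565e+00, -2.61183822e+01,
       -3.72046104e-02, -4.27950290e-02,  1.04508042e-04]), 'position': array([0.45718668, 0.23637109, 0.06669716]), 'tool_rot': array([2.23846224e+00, 2.20390517e+00, 6.14851730e-04]), 'ft_force': array([-0.41142742,  0.22927393,  3.48505497]), 'torque': array([-0.01327642, -0.09075535, -0.00308752]), 'grip_force': 1.483383168670116, 'grip_width': 0.012245212041256623}
```

View pics/m1.png

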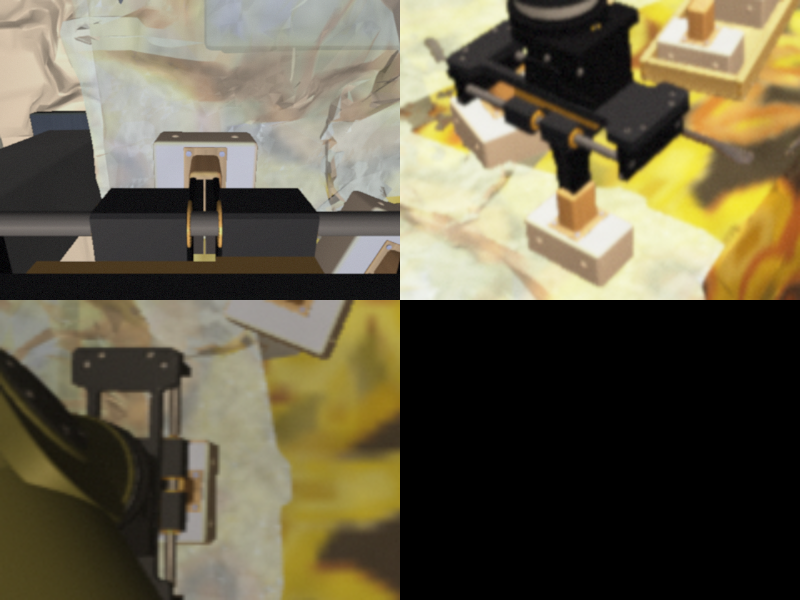

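Run:
```python
from h import *
import cv2
np.set_printoptions(precision=4,suppress=True)
s=ctrl.get_state(); m,R,t=wristcam(s)
k=1.4
print(ray(m,[(156*k,140*k),(257*k,140*k)],.045,R,t)); print(ray(m,[(191*k,157*k),(222*k,157*k)],.085,R,t))
def proj(m,R,t,X):
    v=R@np.array(X)+t; return np.array([m["fx"]*v[0]/v[2]+m["cx"],m["fy"]*v[1]/v[2]+m["cy"]])
p=s["position"]; tip=p-[0,0,.014]
print("tcp/tip in wrist m1",proj(m,R,t,p)/k,proj(m,R,t,tip)/k)
for n,o,f in(("scene",(150,180),2),("top",(80,180),2.5)):
    q=ctrl.camera_model(n); print(n,(proj(q,q["R"],q["t"],p)-o)*f,(proj(q,q["R"],q["t"],tip)-o)*f, "grip top",(proj(q,q["R"],q["t"],[.4575,.2345,.085])-o)*f)
b=cv2.resize(cv2.imread("pics/t2.png")[225:285,110:190],None,fx=5,fy=5,interpolation=2)
a=cv2.imread("pics/w2.png")[170:380,170:400]; a=cv2.resize(a,None,fx=1.7,fy=1.7)
o=np.zeros((360,800,3),np.uint8);o[:b.shape[0],:b.shape[1]]=b;o[:357,405:405+391]=a[:357,:391]
cv2.imwrite("pics/m2.png",o)
```

```text
[[0.4191 0.2623]
 [0.4969 0.2611]]
[[0.4479 0.261 ]
 [0.4674 0.2608]]
tcp/tip in wrist m1 [206.0639 181.5855] [205.9199 174.3835]
scene [174.7635 199.8171] [175.9527 212.1599] grip top [174.303  181.9572]
top [167.0933 191.7749] [171.5045 192.4803] grip top [163.5821 190.3801]
```

View pics/m2.png

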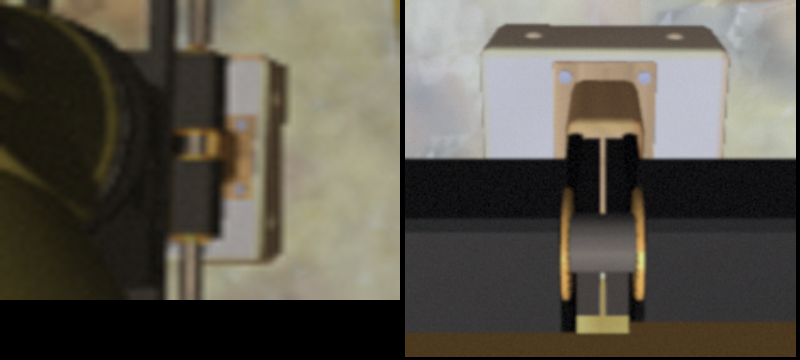

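Both cameras show the fingertips about 18 mm behind the TCP, where the description puts them 14 mm ahead of it. The fingers therefore closed on the very top edge of the grip, and the block hasn't moved. I'll lift slightly, half open, then go about 32 mm lower while watching the force.

step_arm --commands '[{"travel": [0,0,-0.01],"turn": [0,0,0]},{"travel": [0,0,-0.02],"turn": [0,0,0]},{"travel": [0,0,-0.02],"turn": [0,0,0]}]'

```text
time: 5.1
position: [0.458, 0.2368, 0.0881]
tool_rot: [2.238, 2.203, 0.004]
ft_force: [0.5, 0.7, 0.2]
grip_width: 0.001
grip_force: 0.0
```

step_arm --commands '[{"travel": [0,0,0],"turn": [0,0,0]},{"travel": [0,0,0],"turn": [0,0,0]},{"travel": [0,0,0],"turn": [0,0,0]},{"travel": [0,0,0],"turn": [0,0,0]},{"travel": [0,0,0],"turn": [0,0,0]}]' --gripper 0.6

```text
time: 5.6
position: [0.4568, 0.2361, 0.0862]
tool_rot: [-2.239, -2.204, 0.001]
ft_force: [-0.0, 0.5, -0.9]
grip_width: 0.37
grip_force: 0.0
```

step_arm --commands '[{"travel": [0,0,0],"turn": [0,0,0]},{"travel": [0,0,0],"turn": [0,0,0]},{"travel": [0,0,0],"turn": [0,0,0]}]'

```text
time: 5.9
position: [0.457, 0.2362, 0.0864]
tool_rot: [-2.239, -2.204, 0.0]
ft_force: [0.4, -0.8, 0.3]
grip_width: 0.576
grip_force: 0.0
```

Run:
```python
from h import *
import cv2
s=ctrl.get_state(); im=ctrl.get_image("wrist");sc=ctrl.get_image("scene")
print(s["position"],s["tool_rot"],s["grip_width"])
a=cv2.resize(im[150:350,150:420],None,fx=1.48,fy=1.48);b=cv2.resize(sc[200:320,180:300],None,fx=3.3,fy=3.3)
o=np.zeros((400,800,3),np.uint8);o[:a.shape[0],:a.shape[1]]=a;o[:b.shape[0],402:402+b.shape[1]]=b
cv2.imwrite("pics/m3.png",o[:,:,::-1])
```

```text
[0.4569613  0.23622545 0.08640143] [-2.23873377e+00 -2.20397576e+00  1.31916919e-04] 0.575518941795704
```

View pics/m3.png

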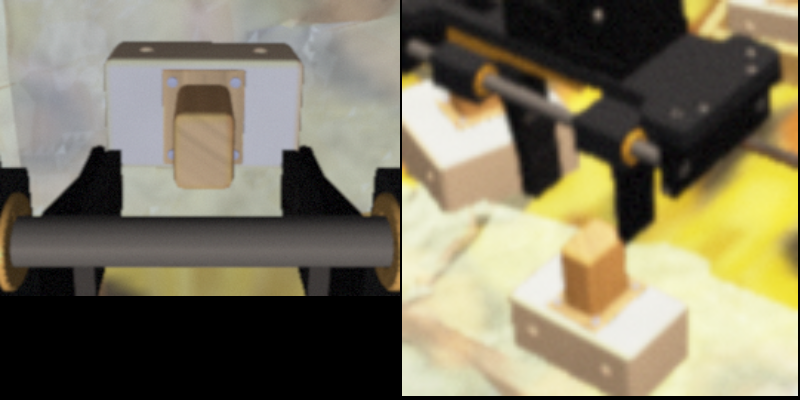

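Run:
```python
from h import *
import cv2
np.set_printoptions(precision=4,suppress=True)
s=ctrl.get_state(); m,R,t=wristcam(s); q=ctrl.camera_model("scene"); tp=ctrl.camera_model("top")
K=lambda m:np.array([[m["fx"],0,m["cx"]],[0,m["fy"],m["cy"]],[0,0,1]])
W=K(m)@np.c_[R,t]; S=K(q)@np.c_[q["R"],q["t"]]; T=K(tp)@np.c_[tp["R"],tp["t"]]
tri=lambda A,a,B,b:(lambda X:(X[:3]/X[3]).ravel())(cv2.triangulatePoints(A,B,np.array(a,float).reshape(2,1),np.array(b,float).reshape(2,1)))
w=lambda u,v:(u/1.48+150,v/1.48+150); c=lambda u,v:((u-402)/3.3+180,v/3.3+200)
def P(M,X): v=M@np.r_[X,1]; return v[:2]/v[2]
# nearer-in-scene finger (scene right) = -x side
for a,b,n in((w(105,148),c(618,228),"tipA?"),(w(300,150),c(632,240),"tipB?"),(w(204,60),c(0,0),"")):
    if n: 
        X=tri(W,a,S,b); print(n,X,P(W,X)-a,P(S,X)-b)
# grip top corners: wrist near-left..., scene apex corners
gw=[w(175,107),w(233,107),w(231,187),w(175,187)]
print("scene->plane .085", ray(q,[c(597,222),c(562,250),c(597,265),c(625,240)],.085))
print("wrist->plane .085", ray(m,gw,.085,R,t))
bw=[w(107,60),w(299,60),w(299,165),w(107,163)]
print("wrist block .045",ray(m,bw,.045,R,t)); print("scene block .045",ray(q,[c(513,297),c(628,362),c(690,315)],.045))
# PnP of the block from wrist
obj=np.array([[-.042,.025,.045],[.042,.025,.045],[.042,-.025,.045],[-.042,-.025,.045],[-.011,.015,.085],[.011,.015,.085],[.011,-.015,.085],[-.011,-.015,.085]])*1.0
ok,rv,tv=cv2.solvePnP(obj,np.array(bw+gw),K(m),None)
Rc=cv2.Rodrigues(rv)[0]; print("pnp origin world",R.T@(tv.ravel()-t),"axes",R.T@Rc)
```

```text
tipA? [0.4269 0.2488 0.1134] [-1.2818  3.0553] [-0.3561  0.2765]
tipB? [0.4858 0.1899 0.0287] [-22.5275  31.0879] [-6.8836  2.595 ]
scene->plane .085 [[0.4608 0.2253]
 [0.4619 0.2517]
 [0.4402 0.2507]
 [0.4402 0.2284]]
wrist->plane .085 [[0.447  0.2532]
 [0.4668 0.2529]
 [0.4661 0.2229]
 [0.4461 0.2232]]
wrist block .045 [[0.4178 0.2605]
 [0.4958 0.2594]
 [0.4975 0.2129]
 [0.4149 0.2151]]
scene block .045 [[0.4916 0.2608]
 [0.4128 0.2647]
 [0.407  0.2209]]
pnp origin world [ 0.4565  0.2322 -0.0116] axes [[ 0.9998  0.0187 -0.0004]
 [-0.0187  0.9997  0.0148]
 [ 0.0007 -0.0148  0.9999]]
```

step_arm --commands '[{"travel": [-0.001,0,0.01],"turn": [0,0,0]},{"travel": [-0.001,0,0.02],"turn": [0,0,0]},{"travel": [-0.001,0,0.03],"turn": [0,0,0]},{"travel": [-0.001,0,0.038],"turn": [0,0,0]},{"travel": [-0.001,0,0.038],"turn": [0,0,0]}]'

```text
time: 6.5
position: [0.4557, 0.2347, 0.0467]
tool_rot: [-2.237, -2.203, 0.004]
ft_force: [0.1, -0.1, 0.0]
grip_width: 0.6
grip_force: 0.0
```

step_arm --commands '[{"travel": [0,0,0.003],"turn": [0,0,0]},{"travel": [0,0,0.006],"turn": [0,0,0]},{"travel": [0,0,0.006],"turn": [0,0,0]}]'

```text
time: 6.8
position: [0.4569, 0.2352, 0.0422]
tool_rot: [-2.239, -2.204, 0.0]
ft_force: [-0.1, -0.0, -0.1]
grip_width: 0.602
grip_force: 0.0
```

step_arm --commands '[{"travel": [0,0,0.002],"turn": [0,0,0]},{"travel": [0,0,0.004],"turn": [0,0,0]},{"travel": [0,0,0.004],"turn": [0,0,0]}]'

```text
time: 7.1
position: [0.4568, 0.2351, 0.0382]
tool_rot: [-2.239, -2.204, 0.001]
ft_force: [-0.1, -0.0, -0.6]
grip_width: 0.6
grip_force: 0.0
```

Another 3 mm down, then close.

step_arm --commands '[{"travel": [0,0,0.002],"turn": [0,0,0]},{"travel": [0,0,0.003],"turn": [0,0,0]},{"travel": [0,0,0.003],"turn": [0,0,0]}]'

```text
time: 7.4
position: [0.4569, 0.2351, 0.0353]
tool_rot: [-2.239, -2.204, 0.0]
ft_force: [0.4, 0.6, -0.4]
grip_width: 0.597
grip_force: 0.0
```

step_arm --commands '[{"travel": [0,0,0],"turn": [0,0,0]},{"travel": [0,0,0],"turn": [0,0,0]},{"travel": [0,0,0],"turn": [0,0,0]},{"travel": [0,0,0],"turn": [0,0,0]},{"travel": [0,0,0],"turn": [0,0,0]}]' --gripper 0 --force 25

```text
time: 7.9
position: [0.4573, 0.2353, 0.0355]
tool_rot: [2.238, 2.204, 0.001]
ft_force: [-0.1, 0.2, -0.9]
grip_width: 0.253
grip_force: 25.0
```

step_arm --commands '[{"travel": [0,0,0],"turn": [0,0,0]},{"travel": [0,0,0],"turn": [0,0,0]},{"travel": [0,0,0],"turn": [0,0,0]}]'

```text
time: 8.2
position: [0.4572, 0.2352, 0.0355]
tool_rot: [2.239, 2.204, 0.001]
ft_force: [1.5, 0.3, -1.1]
grip_width: 0.252
grip_force: 25.0
```

Gripped: 22 mm opening at 25 N. Lifting.

step_arm --commands '[{"travel": [0,0,-0.005],"turn": [0,0,0]},{"travel": [0,0,-0.02],"turn": [0,0,0]},{"travel": [0,0,-0.045],"turn": [0,0,0]},{"travel": [0,0,-0.075],"turn": [0,0,0]},{"travel": [0,0,-0.1],"turn": [0,0,0]}]' --force 35

```text
time: 8.7
position: [0.4567, 0.2356, 0.1376]
tool_rot: [2.238, 2.205, 0.001]
ft_force: [0.1, -0.2, -2.1]
grip_width: 0.251
grip_force: 35.0
```

step_arm --commands '[{"travel": [0,0,-0.02],"turn": [0,0,0]},{"travel": [0,0,-0.03],"turn": [0,0,0]},{"travel": [0,0,-0.035],"turn": [0,0,0]},{"travel": [0,0,-0.035],"turn": [0,0,0]}]'

```text
time: 9.1
position: [0.4569, 0.2352, 0.1706]
tool_rot: [2.238, 2.204, -0.0]
ft_force: [-0.0, -0.4, -2.1]
grip_width: 0.249
grip_force: 35.0
```

```bash
python3 -c "
from h import *
s=ctrl.get_state();print(s['position'],s['grip_width'],s['ft_force'])
x=Ro.from_rotvec(s['tool_rot']).as_matrix()[:,0];print(np.degrees(np.arctan2(x[1],x[0])))
chain([(.53,.06,.17,96),(.5378,-.1122,.17,103.1)])"
```

```text
[0.45686722 0.23516005 0.17061989] 0.24870080489742968 [-0.01633893 -0.37458753 -2.14562097]
89.10655988254533
(0.53, 0.06, 0.17, 96) travel [-0.174   0.0759  0.0007] turn [ 0.01  0.02 -6.89]
(0.5378, -0.1122, 0.17, 103.1) travel [-0.1721 -0.0102  0.    ] turn [ 0.   0.  -7.1]
```

step_arm --commands '[{"travel": [-0.02,0.009,0],"turn": [0,0,-1]},{"travel": [-0.055,0.024,0],"turn": [0,0,-2.5]},{"travel": [-0.095,0.042,0],"turn": [0,0,-4]},{"travel": [-0.135,0.059,0],"turn": [0,0,-5.5]},{"travel": [-0.174,0.076,0],"turn": [0,0,-6.9]}]'

```text
time: 9.6
position: [0.5297, 0.0582, 0.1691]
tool_rot: [-2.1, -2.335, 0.003]
ft_force: [0.3, 0.3, -2.4]
grip_width: 0.25
grip_force: 35.0
```

step_arm --commands '[{"travel": [-0.04,-0.002,0],"turn": [0,0,-2]},{"travel": [-0.08,-0.005,0],"turn": [0,0,-4]},{"travel": [-0.12,-0.007,0],"turn": [0,0,-5.5]},{"travel": [-0.155,-0.009,0],"turn": [0,0,-7]},{"travel": [-0.172,-0.01,0],"turn": [0,0,-7.1]}]'

```text
time: 10.1
position: [0.5369, -0.1165, 0.1687]
tool_rot: [-1.958, -2.454, 0.004]
ft_force: [0.0, -0.7, -3.3]
grip_width: 0.252
grip_force: 35.0
```

step_arm --commands '[{"travel": [0,0,0],"turn": [0,0,0]},{"travel": [0,0,0],"turn": [0,0,0]},{"travel": [0,0,0],"turn": [0,0,0]},{"travel": [0,0,0],"turn": [0,0,0]}]'

```text
time: 10.5
position: [0.5384, -0.1099, 0.1705]
tool_rot: [-1.949, -2.463, -0.0]
ft_force: [-0.1, 0.3, -1.9]
grip_width: 0.25
grip_force: 35.0
```

Run:
```python
from h import *
import cv2
s=ctrl.get_state(); im=ctrl.get_image("wrist"); print(s["position"],s["tool_rot"],s["grip_width"],s["time"]); np.save("w4.npy",np.r_[s["position"],s["tool_rot"]])
cv2.imwrite("pics/w4.png",cv2.resize(im,(800,600),interpolation=cv2.INTER_CUBIC)[:,:,::-1])
x=Ro.from_rotvec(s['tool_rot']).as_matrix()[:,0];print(np.degrees(np.arctan2(x[1],x[0])))
chain([(.5378,-.1122,.17,103.1)])
```

```text
[ 0.5384199  -0.10990833  0.17046618] [-1.94948213e+00 -2.46326579e+00 -4.03754263e-04] 0.2499725868104654 10.5
103.2822842179248
(0.5378, -0.1122, 0.17, 103.1) travel [-0.0017 -0.001   0.0005] turn [ 0.01 -0.01  0.15]
```

View pics/w4.png

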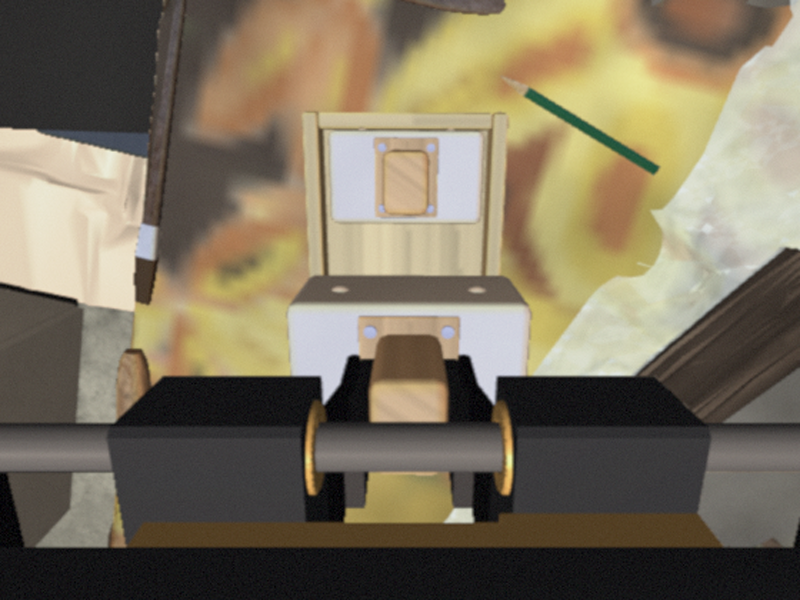

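The wrist view shows the packed left section's top at (331–480, 132–222) and the held block's +y top edge at row about 308, square with the case. Computing the offset.

Run:
```python
from h import *
np.set_printoptions(precision=4,suppress=True)
w=np.load("w4.npy"); m,R,t=wristcam({"position":w[:3],"tool_rot":w[3:]}); k=.7
box=lambda w,h:np.array([[-w,h],[w,h],[w,-h],[-w,-h]])/2
L=ray(m,k*np.array([(330,131),(481,131),(482,222),(330,222)]),.053,R,t); q,e=fit(L,box(.084,.05)); a=np.radians(q[2])
print("L",q,e,"gap",q[:2]-.06*np.array([-np.sin(a),np.cos(a)]))
r=ray(m,k*np.array([(304,113),(506,113)]),.03,R,t); d=r[1]-r[0]; print("rim mid",r.mean(0),np.degrees(np.arctan2(d[1],d[0])),np.linalg.norm(d))
ex=d/np.linalg.norm(d); ey=np.array([-ex[1],ex[0]]); print("gap from rim",r.mean(0)-ey*.092)
h=ray(m,k*np.array([(289,307),(529,307)]),.180,R,t);Rt=Ro.from_rotvec(w[3:]).as_matrix()
print("held edge in tool",[(Rt.T@(np.r_[p,.18]-w[:3]))[:2] for p in h])
```

```text
L [ 0.5222 -0.0539 13.4077] 1.335227880330797 gap [ 0.5362 -0.1122]
rim mid [ 0.5139 -0.0209] 13.348973156697053 0.11363079153594954
gap from rim [ 0.5352 -0.1104]
held edge in tool [array([ 0.0244, -0.0409]), array([0.0245, 0.0383])]
```

step_arm --commands '[{"travel": [-0.0018,-0.0016,0.01],"turn": [0,0,0]},{"travel": [-0.0018,-0.0016,0.025],"turn": [0,0,0]},{"travel": [-0.0018,-0.0016,0.04],"turn": [0,0,0]},{"travel": [-0.0018,-0.0016,0.055],"turn": [0,0,0]},{"travel": [-0.0018,-0.0016,0.06],"turn": [0,0,0]}]'

```text
time: 11.05
position: [0.5353, -0.1139, 0.1075]
tool_rot: [-1.951, -2.457, 0.002]
ft_force: [-0.7, -0.7, -3.0]
grip_width: 0.25
grip_force: 35.0
```

step_arm --commands '[{"travel": [0,0,0.01],"turn": [0,0,0]},{"travel": [0,0,0.02],"turn": [0,0,0]},{"travel": [0,0,0.03],"turn": [0,0,0]},{"travel": [0,0,0.035],"turn": [0,0,0]},{"travel": [0,0,0.035],"turn": [0,0,0]}]'

```text
time: 11.55
position: [0.5365, -0.1141, 0.0745]
tool_rot: [-1.953, -2.459, 0.001]
ft_force: [-0.4, 0.0, -2.8]
grip_width: 0.252
grip_force: 35.0
```

```bash
python3 -c "
from h import *
s=ctrl.get_state();print(s['ft_force'],s['position'])
chain([(.5372,-.112,.0435,103.25)])"
```

```text
[-0.37408229  0.02395853 -2.77792664] [ 0.53648085 -0.11407913  0.07452084]
(0.5372, -0.112, 0.0435, 103.25) travel [0.0018 0.0012 0.031 ] turn [-0.08 -0.05 -0.15]
```

step_arm --commands '[{"travel": [0.001,0.001,0.006],"turn": [0,0,0]},{"travel": [0.001,0.001,0.012],"turn": [0,0,0]},{"travel": [0.001,0.001,0.018],"turn": [0,0,0]},{"travel": [0.001,0.001,0.023],"turn": [0,0,0]},{"travel": [0.001,0.001,0.023],"turn": [0,0,0]}]'

```text
time: 12.05
position: [0.5371, -0.1129, 0.0515]
tool_rot: [-1.952, -2.459, 0.001]
ft_force: [-0.6, -0.3, -2.5]
grip_width: 0.25
grip_force: 35.0
```

step_arm --commands '[{"travel": [0,0,0.001],"turn": [0,0,0]},{"travel": [0,0,0.002],"turn": [0,0,0]},{"travel": [0,0,0.003],"turn": [0,0,0]},{"travel": [0,0,0.004],"turn": [0,0,0]},{"travel": [0,0,0.005],"turn": [0,0,0]}]'

```text
time: 12.55
position: [0.5379, -0.113, 0.0475]
tool_rot: [1.953, 2.46, -0.0]
ft_force: [-0.3, 0.2, -2.4]
grip_width: 0.251
grip_force: 35.0
```

step_arm --commands '[{"travel": [0,0,0.001],"turn": [0,0,0]},{"travel": [0,0,0.002],"turn": [0,0,0]},{"travel": [0,0,0.002],"turn": [0,0,0]}]'

```text
time: 12.85
position: [0.5377, -0.113, 0.0453]
tool_rot: [-1.953, -2.46, 0.0]
ft_force: [-0.4, -0.1, -2.6]
grip_width: 0.247
grip_force: 35.0
```

step_arm --commands '[{"travel": [0,0,0.0005],"turn": [0,0,0]},{"travel": [0,0,0.001],"turn": [0,0,0]},{"travel": [0,0,0.001],"turn": [0,0,0]}]'

```text
time: 13.15
position: [0.5378, -0.113, 0.0444]
tool_rot: [-1.953, -2.46, 0.0]
ft_force: [0.6, -0.1, -2.5]
grip_width: 0.253
grip_force: 35.0
```

step_arm --commands '[{"travel": [0,0,0.0005],"turn": [0,0,0]},{"travel": [0,0,0.001],"turn": [0,0,0]},{"travel": [0,0,0.001],"turn": [0,0,0]}]'

```text
time: 13.45
position: [0.5379, -0.113, 0.0435]
tool_rot: [1.953, 2.46, -0.0]
ft_force: [0.1, -0.9, -2.3]
grip_width: 0.247
grip_force: 35.0
```

No contact yet, so I'll keep going down by half a millimetre at a time.

step_arm --commands '[{"travel": [0,0,0.0005],"turn": [0,0,0]},{"travel": [0,0,0.0005],"turn": [0,0,0]},{"travel": [0,0,0.0005],"turn": [0,0,0]}]'

```text
time: 13.75
position: [0.538, -0.113, 0.0435]
tool_rot: [1.953, 2.46, -0.0]
ft_force: [-2.1, 0.4, 4.0]
grip_width: 0.247
grip_force: 35.0
```

step_arm --commands '[{"travel": [0,0,0.0005],"turn": [0,0,0]},{"travel": [0,0,0.0005],"turn": [0,0,0]},{"travel": [0,0,0.0005],"turn": [0,0,0]}]'

```text
time: 14.05
position: [0.538, -0.113, 0.0434]
tool_rot: [1.953, 2.46, -0.001]
ft_force: [-4.1, -0.5, 7.9]
grip_width: 0.251
grip_force: 35.0
```

Seated on the floor at the expected height. Easing the preload, then releasing.

step_arm --commands '[{"travel": [0,0,-0.0005],"turn": [0,0,0]},{"travel": [0,0,-0.0005],"turn": [0,0,0]}]'

```text
time: 14.25
position: [0.538, -0.113, 0.0434]
tool_rot: [1.953, 2.46, -0.0]
ft_force: [-2.7, 0.7, 6.5]
grip_width: 0.25
grip_force: 35.0
```

step_arm --commands '[{"travel": [0,0,0],"turn": [0,0,0]},{"travel": [0,0,0],"turn": [0,0,0]},{"travel": [0,0,0],"turn": [0,0,0]},{"travel": [0,0,0],"turn": [0,0,0]},{"travel": [0,0,0],"turn": [0,0,0]}]' --gripper 0.6

```text
time: 14.75
position: [0.5379, -0.113, 0.0428]
tool_rot: [1.953, 2.46, 0.0]
ft_force: [-0.7, 0.0, -0.1]
grip_width: 0.57
grip_force: 0.0
```

step_arm --commands '[{"travel": [0,0,-0.005],"turn": [0,0,0]},{"travel": [0,0,-0.02],"turn": [0,0,0]},{"travel": [0,0,-0.045],"turn": [0,0,0]},{"travel": [0,0,-0.08],"turn": [0,0,0]},{"travel": [0,0,-0.12],"turn": [0,0,0]}]'

```text
time: 15.25
position: [0.5374, -0.1126, 0.1647]
tool_rot: [-1.952, -2.46, 0.0]
ft_force: [0.6, -1.0, 0.5]
grip_width: 0.6
grip_force: 0.0
```

step_arm --commands '[{"travel": [-0.05,0,-0.01],"turn": [0,0,0]},{"travel": [-0.1,0,-0.02],"turn": [0,0,0]},{"travel": [-0.15,0,-0.03],"turn": [0,0,0]},{"travel": [-0.2,0,-0.03],"turn": [0,0,0]},{"travel": [-0.23,0,-0.03],"turn": [0,0,0]}]'

```text
time: 15.75
position: [0.5899, -0.3421, 0.1947]
tool_rot: [1.956, 2.454, -0.002]
ft_force: [0.2, -0.5, -0.6]
grip_width: 0.6
grip_force: 0.0
```

Run:
```python
from h import *
import cv2
a=ctrl.get_image("top")[165:270,255:400];b=ctrl.get_image("scene")[140:240,250:370]
a=cv2.resize(a,(560,406),interpolation=2);b=cv2.resize(b,(240,200),interpolation=2)
o=np.zeros((406,800,3),np.uint8);o[:,:560]=a;o[:200,560:]=b
cv2.imwrite("pics/f.png",o[:,:,::-1]); s=ctrl.get_state();print(s["time"],s["position"],s["ft_force"])
```

```text
15.85 [ 0.58872971 -0.34440785  0.19308961] [ 0.33482806  0.34456997 -0.11545658]
```

View pics/f.png

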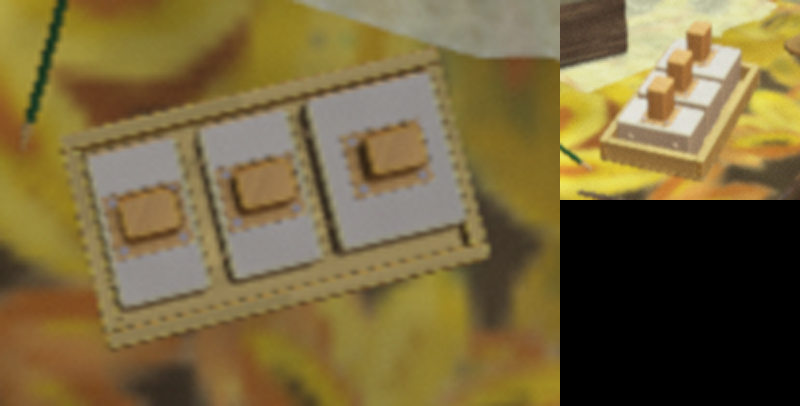

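The narrow section sits flat in the gap, lined up with its neighbours, and the neighbours look unmoved. The gripper is clear, so I'm handing it in.

```bash
python3 -c "
from bench import ctrl
print(ctrl.close_job())"
```

```text
the job is handed in; nothing more can be done
None
```

The narrow section is in the gap, flat on the case floor and lined up with its neighbours, which look unmoved; the job was handed in at about 16 s, after a first grasp closed too high and was redone lower without visibly moving the block.

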